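# Hang the magnifier on the hook beside the eye occluder

### The arm

A 6-joint arm with a two-finger parallel gripper is mounted at the origin on the work surface. World frame = base frame: x ahead of the robot, y to its left, z up, the work surface at z = 0. Lengths are in mm, angles in rad, forces in N, time in s.
With the tool pointing down it reaches from about 250 to 775 mm from the base axis. Payload 8.9 kg.
Tool frame: the origin (TCP) lies midway between the tips of the shut fingers; the grasp point (between the pads) lies ctrl.hold_point_z behind it (ctrl.hold_point_z is the distance from the TCP to the grasp point, in mm); z points along the fingers, y is the line along which they close (so a half turn about z gives the same grasp; the last joint's range is limited). The gripper opens to 85 mm and grips with 20 to 120 N. Pads are 22 mm wide; open, the fingers measure 114 mm over their backs; the gripper's body (76 mm by 85 mm) begins 54 mm behind the grasp point. The pads swing forward as they close: fully open they stand 13 mm farther back than shut.
Start: joints at [1.18, 0.291, -0.153, 1.127, 0, 1.431], TCP at [130.796, 508.445, 231.305] pointing down, gripper open.
Joint ranges: [-2.52, 2.52], [-0.91, 1.74], [-1.3, 1.37], [-1.96, 2.02], [-1.52, 1.47], [-3.14, 3.14]. Speed limits (rad/s): [2.22, 2.22, 2.79, 3.14, 3.14, 3.14].

### API

Orientations are given as a unit quaternion [x, y, z, w].
In Python, from station import ctrl gives the robot as it stands. The module is installed in compiled form; this text tells all that it offers.
- The arm moves only by the tool step_arm, never from a script. Its arguments are lists of equal length, an entry for each row: "offset": the shift along the world's x, y, z in cm, a list of three; "spin": the turn about the world's z in degrees; "fingers": the opening, from -1 (shut) to 1 (fully open), so that 0 is half open. In form: {"offset": [[dx, dy, dz], ...], "spin": [spin, ...], "fingers": [fingers, ...]}. A call has exactly 5 rows; each row is the pose to reach, as a shift and turn from the pose commanded when the call began; what a row does not reach only later rows make up. A row lasts 1/12 s, in which the tool goes at most 41.7 mm and 7.16 degrees, less where a joint would pass 70% of its speed; a pose out of reach is approached as far as the arm can. A call with a gripper value outside its range is refused whole. The fingers move at their own pace and stop on an object; "grip_force" is the grip in N (left out, the last holds). Time passes only in rows, so rows that repeat a pose let the fingers close, or fill a call up. It gives the time, the measured TCP pose, the force, the opening and the grip force at its end, in the units of the state.
- ctrl.get_obs(): the state, without advancing time (a new reading comes with each control period).
- ctrl.get_image(name): name is "scene" or "side" or "wrist"; returns (picture, depth): 384x512x3 uint8, red, green, blue; 384x512 float32, mm along the optical axis (not along the pixel's ray), 0 where there is no reading.
- ctrl.camera_model(name): a dict with "fx", "fy", "cx", "cy" (pixels), "rvec" (rotation vector, rad) and "tvec" (3), from world to camera coordinates, as OpenCV has them. Camera axes: x right, y down, z forward; pixel columns grow to the right and rows downward; lengths in mm; the calibration is good to about 2 mm. The wrist camera is an equidistant fisheye: a pixel r from the principal point sees the ray r / f radians off the axis. A picture is of the moment at which its call begins: read the wrist's pose just before it. camera_model takes no time and is no camera call; for the wrist camera it gives the pose at the moment of the call.
- ctrl.finish_job(): hands the job in; it is judged then, once.
The state is a dict: "t": time; "joint_positions": joint angles; "joint_velocities": joint speeds; "joint_efforts": joint torques, N m; "position": TCP position; "ee_rot": TCP orientation; "force": force on the tool from outside, world axes, zero at the start; "torque": the same for the moment, N m; "finger_gap": finger opening in mm; "grasp_force": force on a finger pad.
Only numpy, scipy, OpenCV 4.12 (cv2) and the standard library are available. Lean on these libraries where they do the work, as an engineer would, in place of code of your own. Each camera call takes 0.05 s, during which the arm holds its last target. There are 200 camera calls.

### The job

Take the red magnifier out of its white holder and hang it by its slotted eye on the steel hook, in front of the black eye occluder that already hangs there. Ease it over the upturned tip without force, then slide it back along the bar, pushing the occluder ahead of it with no more than a light finger's push until you feel it come up firm against the blue stop, and let go there, leaving both hanging snugly side by side on the bar and at rest, so that the front of the hook is free. Do not ram the hook, squeeze the pieces hard, or unhook the occluder, and leave the other things on the table alone.

Things in the scene. Friction and masses are not known exactly. Their poses are not given: they have to be found in the camera images.
- hook_stand: fixed grey support stand, left or right, turned up to 0.35 rad. Origin: on the table under the column's axis, z up; the hook points along its -x. Base plate 130 x 150 x 12 mm, steel column 25 mm thick up to z = 240 mm, boss head clamp 34 x 36 x 30 mm at the hook's root.
- hook_seat (a point): point on the steel hook: mid top of its level flat bar (12 mm wide, 4 mm thick) at the inner face of the upturned tip, 215 mm above the table; axes as hook_stand, bar along +x. Tip: x = -4 to 0 mm, as wide as the bar, 10 mm above its top. A blue stop block (26 x 18 mm) is screwed fast on the bar behind the occluder; its face is anywhere from x = 34 to 46 mm, not measured: feel for it. Rigid.
- occluder: black eye occluder, 35 to 70 g, hanging loose on the hook. Origin mid underside, z up. Flat in its y-z plane, 156 mm tall: paddle 52 mm across and 6 mm thick below, handle 11 x 8 mm, on top a slotted eye 24 mm wide (y), 8 mm thick (x). It slides along the bar at less than 1 N.
- occluder_eye (a point): middle of the flat roof of the occluder's slot (13.5 mm wide, 22 mm high), mid thickness, 150 mm above its underside. Hanging, it rests on the bar's top; at the start it is 22 to 28 mm from the tip (x of hook_seat).
- magnifier: red hand magnifier, 60 to 130 g, standing loose, lens down, in the holder's slot. Origin mid underside, z up. Flat in its y-z plane, 10 mm thick (x), 146 mm tall: lens frame 72 mm wide (y), 48 mm high; handle 14 mm wide; on top a slotted eye 36 mm wide (y) whose upright sides, 110 to 146 mm above the underside, are where to grip, across y. Front and back alike.
- magnifier_eye (a point): middle of the flat roof of the magnifier's slot (13.5 mm wide: 0.75 mm clear of the hook on each side; 24 mm high; 6 mm of material above), mid thickness, 140 mm above its underside. To pass the tip it must be 11 to 19 mm above the bar's top. Hanging, it rests on the bar's top; up against the occluder its x is 9 mm nearer the tip than occluder_eye.
- holder: fixed white block 70 x 100 x 34 mm that the magnifier stands in; origin mid underside, slot along its y, 13 x 76 mm, its floor 8 mm above the table.
- saline_bottle: loose white bottle with blue cap, 38 mm across, 95 mm tall, origin mid underside, stands beside the hook stand; leave alone.
- steel_bowl: loose steel bowl, 84 mm across, 34 mm tall, origin mid underside; leave alone.
- practice_eye: loose blue cup 60 mm across with a white ball in it, 40 mm tall, origin mid underside, beside the holder; leave alone.
There are look-alikes about, which are no part of the job. What is meant by the magnifier is not orange, and is the smaller of those in its own colour.

How it is judged (in metres and radians):
On the way, in this order (a step that is already met when the one before it is completed fails the run):
1. the magnifier is lifted clear of its holder (z of magnifier in the frame of holder above 0.04 m), for 0.1 s.
2. the magnifier's eye has been brought over the tip, on to the hook (x of magnifier_eye in the frame of hook_seat between 0.0045 and 0.036 m and y of magnifier_eye in the frame of hook_seat between -0.01 and 0.01 m and z of magnifier_eye in the frame of hook_seat between -0.003 and 0.0195 m), for 0.1 s.
3. the occluder is pushed back till it comes up firm: the magnifier bears on it with more than 1.5 N, which only the stop can resist (contact force between magnifier and occluder above 1.5 N and x of occluder_eye in the frame of hook_seat above 0.0285 m), for 0.05 s.
At the end, for the whole second after the job is handed in: Both hang upright (within 7 degrees), released and at rest, down on the hook's bar (within 2 mm) and centred on it (within 4 mm): the occluder back at the stop, the magnifier next to it with less than 2 mm between them (x of magnifier_eye in the frame of occluder_eye between -0.011 and -0.008 m and x of magnifier_eye in the frame of hook_seat between 0.018 and 0.035 m and y of magnifier_eye in the frame of hook_seat between -0.004 and 0.004 m and z of magnifier_eye in the frame of hook_seat between -0.002 and 0.002 m and x of occluder_eye in the frame of hook_seat between 0.028 and 0.044 m and y of occluder_eye in the frame of hook_seat between -0.004 and 0.004 m and z of occluder_eye in the frame of hook_seat between -0.002 and 0.002 m and angle between each of magnifier, occluder's own z axis and vertical below 0.12 rad and linear speed of each of magnifier, occluder below 0.03 m/s); the robot touches nothing.
It fails at once if the magnifier is pressed against the occluder with more than 8 N (contact force between magnifier and occluder above 8 N).
It fails at once if the magnifier, the occluder or the robot bears on the hook or its stand with more than 12 N (contact force between any of magnifier, occluder, the arm, the fingers and hook_stand above 12 N).
It fails at once if the occluder is lifted off or knocked off the hook (z of occluder_eye in the frame of hook_seat below -0.004 m or z of occluder_eye in the frame of hook_seat above 0.008 m).
It fails at once if the bottle, the bowl or the practice eye is moved more than 15 mm (distance of any of saline_bottle, steel_bowl, practice_eye from where it was at the start of the episode above 0.015 m).
It also fails if it takes over 72 s, if anything falls off the work surface, if the arm or the gripper's body presses on something with over 40 N, if the wrist force passes 120 N, or if a joint passes its speed limit or range.

## Working session

There is one attempt and no reset: what is moved stays moved. The work goes in short steps, Python scripts to look and compute and a tool call to move; the robot and the scene stay as the last step left them, time stands still between calls to the robot, and variables do not carry over. Pictures are saved under pics/ and viewed, at most 10 in all, crops included, and the job is handed in when it is done.

Besides the shell and the picture viewer there is one more tool, called in YAML: its name, and indented under it one key for each argument. step_arm: Moves the arm, as the interface text tells. Its arguments: {"type":"object","properties":{"offset":{"type":"array","items":{"type":"array","items":{"type":"number"}}},"spin":{"type":"array","items":{"type":"number"}},"fingers":{"type":"array","items":{"type":"number"}},"grip_force":{"type":"number"}},"required":["offset","spin","fingers"]}

```bash
mkdir -p pics; cat > h.py <<'E'
import numpy as np, cv2
from station import ctrl
def shot(n,name):
    m=ctrl.camera_model(n); p,d=ctrl.get_image(n)
    np.savez(f'pics/{name}.npz',p=p,d=d,**{k:np.array(v) for k,v in m.items()})
    cv2.imwrite(f'pics/{name}.png',p[:,:,::-1]); return load(name)
def load(name):
    z=np.load(f'pics/{name}.npz'); return dict(z)
def world(s,fish=False):
    "per pixel world points from depth"
    v,u=np.mgrid[0:384,0:512].astype(float); x=(u-s['cx'])/s['fx']; y=(v-s['cy'])/s['fy']
    if fish:
        r=np.hypot(x,y)+1e-9; k=np.tan(r)/r; x,y=x*k,y*k
    P=np.dstack([x,y,np.ones_like(x)])*s['d'][...,None]
    R=cv2.Rodrigues(s['rvec'].ravel())[0]
    return (P-s['tvec'].ravel())@R
def proj(s,X):
    return cv2.projectPoints(np.array(X,float).reshape(-1,1,3),s['rvec'],s['tvec'],np.array([[s['fx'],0,s['cx']],[0,s['fy'],s['cy']],[0,0,1.]]),None)[0][:,0]
E
python3 - <<'E'
from h import *
a=shot('scene','a1'); b=shot('side','b1')
o=ctrl.get_obs(); print(o, ctrl.hold_point_z)
for s in(a,b):
    R=cv2.Rodrigues(s['rvec'].ravel())[0]; print(-R.T@s['tvec'].ravel(),R[2],s['fx'])
E
```

```text
{'t': 0.1, 'joint_positions': array([ 1.17971214e+00,  2.91218986e-01, -1.54004939e-01,  1.12670186e+00,
        4.71672742e-06,  1.43148642e+00]), 'joint_velocities': array([ 0.00111323, -0.00264147,  0.00290122, -0.00087302, -0.00066743,
        0.00065201]), 'joint_efforts': array([ 1.21137447e-03, -5.37978244e+01,  3.31918502e+01,  9.33939766e-03,
       -2.22351687e-04, -5.35898110e-06]), 'position': array([130.64728896, 508.1035083 , 230.8094425 ]), 'ee_rot': array([ 1.25554881e-01,  9.92086515e-01, -5.44368580e-04, -1.50291105e-04]), 'force': array([-0.12653792,  0.69325638,  0.15337649]), 'torque': array([-0.00645505,  0.03118076,  0.01114763]), 'grasp_force': 0.0, 'finger_gap': 85.68942595520745} 18.700000000000003
[981.49896565 697.89277008 606.93426498] [-0.46572324 -0.71063036 -0.5273579 ] 391.36008063104447
[ 348.65332082 -335.13502791  626.84173611] [ 0.33342657  0.61144527 -0.71760812] 360.85926041331646
```

View pics/a1.png

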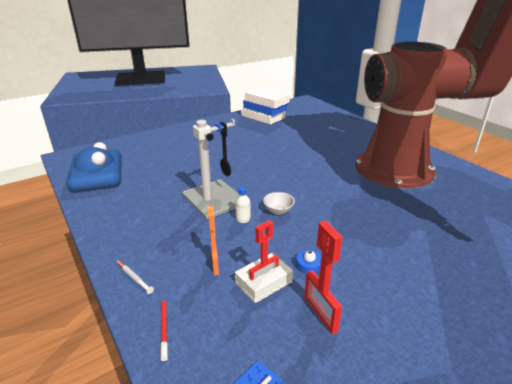

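View pics/b1.png

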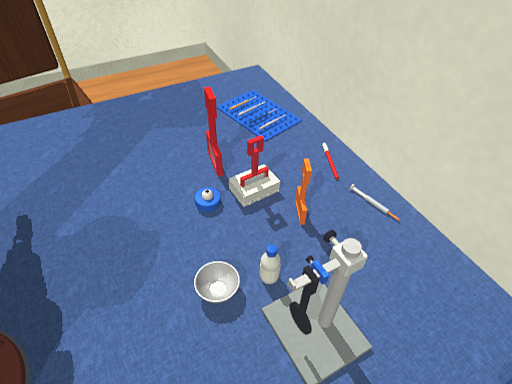

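In the scene view, the red magnifier in the white holder is at (265,250), a bigger red one stands free at (325,275), and an orange one is at (213,240). The one in the holder is the target: it is red and the smaller of the two reds. In the scene view the hook is at (225,125). Next I'll measure and crop.

```bash
python3 - <<'E'
from h import *
np.set_printoptions(precision=1,suppress=True)
for n,box,hb in(('a1',(235,215,295,300),(180,115,245,220)),('b1',(225,130,285,210),(260,225,375,384))):
    s=load(n);W=world(s);p=s['p'].astype(int);r,g,b=p[...,0],p[...,1],p[...,2]
    M=np.zeros((384,512),bool);x0,y0,x1,y1=box;M[y0:y1,x0:x1]=1
    red=M&(r>120)&(g<70)&(b<70); P=W[red];P=P[(P[:,2]>20)&(P[:,2]<165)]
    print(n,'red',len(P),P.min(0),P.max(0))
    e=P[P[:,2]>118]; print(' eye',e.mean(0),np.median(e,0)); c=np.cov(e[:,:2].T);w,v=np.linalg.eigh(c);print(' dir',v[:,1],np.sqrt(w), 'ext',np.ptp((e[:,:2]-e[:,:2].mean(0))@v,axis=0))
    c=np.cov(P[:,:2].T);w,v=np.linalg.eigh(c);print(' all',P.mean(0),np.degrees(np.arctan2(*v[::-1,1])))
    wh=M&(r>150)&(g>140)&(b>120)&(abs(W[...,2]-34)<5); q=W[wh]; rect=cv2.minAreaRect(q[:,:2].astype(np.float32));print(' holder',rect)
    M[:]=0;x0,y0,x1,y1=hb;M[y0:y1,x0:x1]=1
    base=M&(abs(W[...,2]-12)<4)&(abs(r-b)<40)&(r>60);q=W[base];print(' base',cv2.minAreaRect(q[:,:2].astype(np.float32)))
    grey=M&(abs(r-b)<40)&(r>80)
    for lo,hi in((208,220),(232,246),(30,190)):
        q=W[grey&(W[...,2]>lo)&(W[...,2]<hi)]; print(lo,len(q),q.mean(0),q.min(0),q.max(0))
    blk=M&(r<50)&(g<50)&(b<60);q=W[blk&(W[...,2]>60)&(W[...,2]<190)];print('occl',len(q),np.median(q,0))
    bl=M&(b>130)&(r<80)&(W[...,2]>190);q=W[bl];print('stop',len(q),np.median(q,0),q.min(0),q.max(0))
a=load('a1')['p'][...,::-1];b=load('b1')['p'][...,::-1]
A=cv2.resize(a[210:340,200:350],(400,347));B=cv2.resize(b[225:384,255:375],(400,530));C=np.zeros((530,800,3),np.uint8);C[:347,:400]=A;C[:,400:]=B
cv2.imwrite('pics/c1.png',C)
E
```

```text
a1 red 493 [605.6 190.1  36.1] [676.9 204.1 154.5]
 eye [642.7 197.6 138.4] [643.3 198.  138.6]
 dir [-1.  -0.1] [ 2.5 11.3] ext [10.7 36.5]
 all [642.9 197.7 103.7] -175.92937100301342
 holder ((640.6830444335938, 194.36422729492188), (100.6625747680664, 72.00121307373047), 3.9203081130981445)
 base ((576.0823974609375, -120.26732635498047), (130.4801788330078, 221.19723510742188), 1.2053437232971191)
208 129 [ 572.1 -147.5  213.8] [ 504.1 -169.4  208.1] [ 614.9 -112.7  219.8]
232 52 [ 598.4 -151.2  237.3] [ 585.8 -167.   232.6] [ 608.9 -139.8  240. ]
30 654 [ 592.4 -115.    98.6] [ 555.5 -160.9   30.5] [609.8  -8.5 189.8]
occl 169 [ 536.7 -151.7  104.2]
stop 43 [ 550.9 -148.7  218.9] [ 539.5 -170.1  202.6] [981.5 697.9 606.9]
b1 red 455 [603.  183.8  32.7] [675.  200.6 154.1]
 eye [638.5 190.5 138.7] [638.8 189.7 139.5]
 dir [-1.  -0.1] [ 2.8 11.6] ext [12.1 36.4]
 all [638.  190.4 102.6] -175.1847781196507
 holder ((639.1976318359375, 193.28009033203125), (100.520263671875, 71.4832992553711), 4.3318281173706055)
 base ((574.5774536132812, -128.50631713867188), (130.4268035888672, 205.1256103515625), 1.7691612243652344)
208 600 [ 557.  -156.2  214.1] [ 501.4 -174.1  208.1] [ 610.4 -118.8  219.9]
232 281 [ 594.2 -156.7  238. ] [ 583.2 -167.9  232. ] [ 607.8 -143.   240.8]
30 1281 [ 574.7 -122.7   96.5] [ 529.4 -182.7   30. ] [603.6 -10.9 190. ]
occl 510 [ 530.6 -161.3  108.3]
stop 182 [ 546.9 -161.7  220.3] [ 348.7 -335.1  202.5] [ 593.  -119.3  626.8]
```

View pics/c1.png

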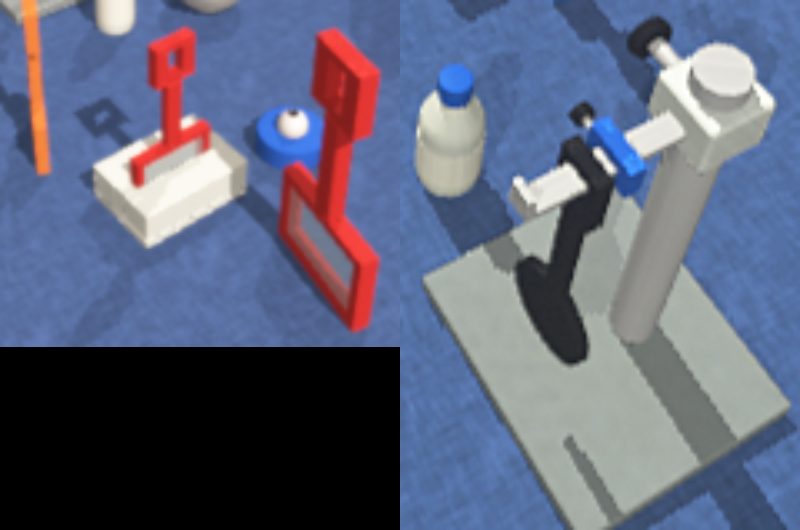

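The enlarged crop confirms the target, the small red magnifier in the white holder. The occluder hangs in front of the blue stop, and the tip points toward the left of the side view. Next are the obstacle positions and the hook's line.

```bash
python3 - <<'E'
from h import *
np.set_printoptions(precision=1,suppress=True)
B={'a1':dict(big=(300,220,345,335),cup=(295,245,318,275),bot=(235,185,252,225),bowl=(262,190,296,217),orange=(205,203,220,278)),
'b1':dict(big=(203,85,225,178),cup=(192,185,222,215),bot=(258,243,282,286),bowl=(192,260,242,305),orange=(295,155,315,225))}
for n in B:
    s=load(n);W=world(s)
    for k,(x0,y0,x1,y1) in B[n].items():
        q=W[y0:y1,x0:x1].reshape(-1,3);q=q[(q[:,2]>12)&(q[:,2]<300)];print(n,k,q.min(0),q.max(0),np.median(q,0))
    p=s['p'].astype(int);r,b=p[...,0],p[...,2]
    q=W[(abs(r-b)<40)&(r>110)&(W[...,2]>206)&(W[...,2]<232)&(W[...,0]>480)&(W[...,0]<575)&(W[...,1]<-110)&(W[...,1]>-200)]
    l=cv2.fitLine(q[:,:2].astype(np.float32),cv2.DIST_HUBER,0,.01,.01).ravel();print('bar',len(q),l,np.degrees(np.arctan(l[1]/l[0])))
    print(q[np.argsort(q[:,0])][::max(1,len(q)//15)])
E
```

```text
a1 big [496.9 177.9  12. ] [610.2 376.6 207.1] [598.2 325.8  67. ]
a1 cup [498.5 177.9  12.2] [598.1 301.9 158.1] [535.6 212.3  21.4]
a1 bot [ 513.9 -134.7   12.1] [577.   -6.4  95.1] [563.7 -16.9  51.7]
a1 bowl [415.5 -49.7  12. ] [497.8  33.9  34.8] [449.5 -21.1  24.2]
a1 orange [ 588.9 -123.8   12. ] [718.5 120.4 146.4] [705.3  96.6  73.3]
bar 63 [   1.     0.   533.8 -153.9] 1.4475682
[[ 503.1 -160.9  223.3]
 [ 504.7 -163.9  217. ]
 [ 505.5 -156.9  222.3]
 [ 506.  -156.3  217. ]
 [ 507.1 -159.9  216.1]
 [ 511.1 -153.1  213.6]
 [ 514.  -163.9  213.5]
 [ 517.9 -157.   213.8]
 [ 521.1 -151.2  213.7]
 [ 551.  -151.1  212.2]
 [ 552.7 -153.2  211.9]
 [ 557.1 -150.3  213.9]
 [ 559.5 -151.5  211.3]
 [ 562.6 -151.4  209.3]
 [ 566.5 -154.3  214.6]
 [ 568.5 -162.   212.4]]
b1 big [578.4 272.   12.4] [603.6 377.1 206.4] [589.8 313.3 109.2]
b1 cup [495.4 174.2  12.1] [554.5 234.1  39.3] [521.6 196.9  20.8]
b1 bot [536.7 -48.   12.5] [574.6 -10.9  96.2] [550.1 -37.   59.4]
b1 bowl [414.  -49.9  12. ] [496.9  32.3  34.9] [460.    8.4  23.9]
b1 orange [680.5  49.5  12.7] [715.5 118.4 146.4] [694.9  78.   74.5]
bar 385 [   1.     0.1  533.1 -157.9] 2.9546885
[[ 501.4 -158.3  221.4]
 [ 502.3 -163.7  221.9]
 [ 504.1 -162.8  224. ]
 [ 509.9 -162.5  213.7]
 [ 513.  -155.1  214.5]
 [ 516.5 -159.4  213.4]
 [ 520.1 -163.5  212. ]
 [ 523.4 -162.8  213.2]
 [ 526.9 -159.4  215. ]
 [ 529.9 -154.8  215.6]
 [ 544.  -162.1  213.3]
 [ 558.1 -151.   213.6]
 [ 561.8 -156.4  216.2]
 [ 565.7 -160.5  214.3]
 [ 569.6 -152.7  215.1]
 [ 573.6 -162.   210.6]]
```

step_arm:
  offset:
    - [3,-2.5,2]
    - [5,-6,3]
    - [7,-9,3]
    - [9,-12,3]
    - [11,-15.5,3]
  spin: [-7,-14,-21,-28,-35]
  fingers: [1,1,1,1,1]

```text
t: 0.52
position: [241.4, 352.3, 261.3]
ee_rot: [0.421, 0.907, 0.0, 0.0]
force: [1.2, -0.4, 0.4]
finger_gap: 85.4
grasp_force: 0.0
```

step_arm:
  offset:
    - [2,-3.2,0]
    - [4,-6.4,0]
    - [6,-9.6,0]
    - [8,-12.8,0]
    - [10,-15.9,0]
  spin: [-7,-14,-21,-28,-36.3]
  fingers: [1,1,1,1,1]

```text
t: 0.93
position: [341.1, 192.6, 261.3]
ee_rot: [0.675, 0.738, 0.0, 0.0]
force: [1.1, 0.9, 0.2]
finger_gap: 86.0
grasp_force: 0.0
```

step_arm:
  offset:
    - [4,0,0]
    - [8,0,0]
    - [12,0,0]
    - [16,0,0]
    - [20,0,0]
  spin: [0,0,0,0,0]
  fingers: [1,1,1,1,1]

```text
t: 1.35
position: [542.5, 193.9, 260.8]
ee_rot: [0.673, 0.74, -0.0, -0.0]
force: [0.7, 0.4, 1.0]
finger_gap: 85.2
grasp_force: 0.0
```

step_arm:
  offset:
    - [4,0,0]
    - [8,0,0]
    - [10,0,0]
    - [10,0,0]
    - [10,0,0]
  spin: [0,0,0,0,0]
  fingers: [1,1,1,1,1]

```text
t: 1.77
position: [641.0, 194.1, 259.7]
ee_rot: [0.673, 0.739, -0.001, -0.001]
force: [-0.1, 0.4, -0.1]
finger_gap: 85.3
grasp_force: 0.0
```

```bash
python3 - <<'E'
from h import *
np.set_printoptions(precision=1,suppress=True)
s=shot('wrist','w1');W=world(s,True);p=s['p'].astype(int);r,g,b=p[...,0],p[...,1],p[...,2]
m=(r>110)&(g<80)&(b<80)&(abs(W[...,0]-640)<60)&(abs(W[...,1]-194)<50)&(s['d']>0)
for lo,hi in((140,165),(60,120),(35,60)):
    q=W[m&(W[...,2]>lo)&(W[...,2]<hi)]
    if len(q)>5: print(lo,len(q),q.mean(0),cv2.minAreaRect(q[:,:2].astype(np.float32)))
E
```

```text
140 107 [639.8 197.6 146.9] ((639.7421264648438, 197.2447967529297), (33.60957717895508, 1.2802749872207642), 4.953303813934326)
60 138 [639.6 197.5  91.2] ((639.467041015625, 197.3463897705078), (12.831336975097656, 1.1459128856658936), 7.292555332183838)
35 59 [642.1 196.9  50.8] ((640.2732543945312, 193.7941131591797), (70.17371368408203, 8.232284545898438), 5.1239800453186035)
```

View pics/w1.png

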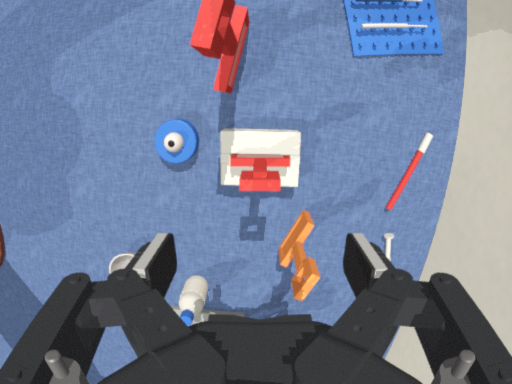

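The wrist view shows the magnifier in the holder at (260,170), centred between the open pads. Going down on it.

step_arm:
  offset:
    - [0,-0.15,-3.5]
    - [0,-0.15,-7]
    - [0,-0.15,-10.5]
    - [0,-0.15,-13]
    - [0,-0.15,-14.3]
  spin: [0,0,0,0,0]
  fingers: [1,1,1,1,1]

```text
t: 2.23
position: [637.3, 192.8, 115.3]
ee_rot: [0.673, 0.74, -0.002, -0.001]
force: [0.6, 0.4, 0.1]
finger_gap: 85.0
grasp_force: 0.0
```

step_arm:
  offset:
    - [0,0,0]
    - [0,0,0]
    - [0,0,0]
    - [0,0,0]
    - [0,0,0]
  spin: [0,0,0,0,0]
  fingers: [0,-0.2,-0.4,-0.4,-0.4]
  grip_force: 20

```text
t: 2.65
position: [641.6, 193.2, 120.3]
ee_rot: [0.673, 0.74, 0.001, 0.001]
force: [-1.0, 0.7, 6.2]
finger_gap: 35.7
grasp_force: 25.9
```

step_arm:
  offset:
    - [0,0,0]
    - [0,0,0]
    - [0,0,0]
    - [0,0,0]
    - [0,0,0]
  spin: [0,0,0,0,0]
  fingers: [-0.4,-0.4,-0.4,-0.4,-0.4]

```text
t: 3.07
position: [641.6, 193.2, 120.3]
ee_rot: [0.673, 0.74, 0.001, 0.001]
force: [-1.8, 0.1, 7.1]
finger_gap: 35.2
grasp_force: 26.0
```

step_arm:
  offset:
    - [0,0,1]
    - [0,0,3]
    - [0,0,6]
    - [0,0,10]
    - [0,0,15]
  spin: [0,0,0,0,0]
  fingers: [-0.4,-0.4,-0.4,-0.4,-0.4]

```text
t: 3.48
position: [640.0, 192.8, 261.7]
ee_rot: [0.673, 0.74, -0.0, -0.0]
force: [1.2, 1.0, 0.0]
finger_gap: 35.7
grasp_force: 25.1
```

step_arm:
  offset:
    - [0,0,0]
    - [-2,-1,0]
    - [-4,-3,0]
    - [-6,-6,0]
    - [-8,-9,0]
  spin: [0,5,12,19,26]
  fingers: [-0.4,-0.4,-0.4,-0.4,-0.4]

```text
t: 3.9
position: [559.8, 102.6, 260.5]
ee_rot: [0.486, 0.874, 0.0, 0.0]
force: [0.3, -1.2, 0.1]
finger_gap: 35.4
grasp_force: 25.1
```

step_arm:
  offset:
    - [-2.5,-3,0]
    - [-5,-6,0]
    - [-7.5,-9,0]
    - [-10,-12,0]
    - [-12,-15,0]
  spin: [7,14,21,28,35]
  fingers: [-0.4,-0.4,-0.4,-0.4,-0.4]

```text
t: 4.32
position: [441.7, -44.6, 260.9]
ee_rot: [0.211, 0.977, -0.0, 0.001]
force: [-0.1, -0.1, -0.4]
finger_gap: 35.5
grasp_force: 25.1
```

step_arm:
  offset:
    - [0,-3,0]
    - [0,-6,0]
    - [0,-9,0]
    - [0,-11.6,0]
    - [0,-11.6,0]
  spin: [7,14,21,27,27]
  fingers: [-0.4,-0.4,-0.4,-0.4,-0.4]

```text
t: 4.73
position: [443.7, -163.9, 260.8]
ee_rot: [-0.022, 1.0, -0.001, 0.001]
force: [-0.0, -0.1, -0.9]
finger_gap: 35.6
grasp_force: 25.1
```

```bash
python3 - <<'E'
from h import *
np.set_printoptions(precision=1,suppress=True)
o=ctrl.get_obs();print(o['position'],o['ee_rot'])
for n in('wrist','side','scene'): shot(n,n[0]+'_2')
a=load('w_2')['p'][...,::-1];b=load('s_2')['p'][...,::-1]
b=shot('side','sd2')['p'][...,::-1];c=shot('scene','sc2')['p'][...,::-1]
C=np.zeros((600,800,3),np.uint8);C[:300,:400]=cv2.resize(a,(400,300));C[300:,:400]=cv2.resize(b[200:350,200:400],(400,300));C[:300,400:]=cv2.resize(c[80:230,150:350],(400,300))
cv2.imwrite('pics/c2.png',C)
E
```

```text
[ 443.7 -163.9  260.8] [-0.  1. -0.  0.]
```

View pics/c2.png

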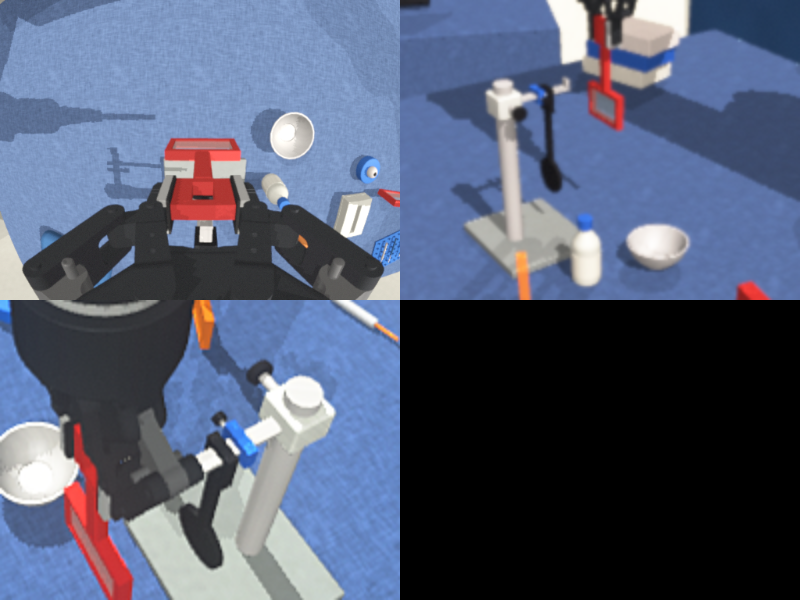

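The magnifier is held upright in front of the hook. In the wrist view a pale hook part shows behind the eye, between the fingers (about (264,298) at full size). I'll measure it from there.

```bash
python3 - <<'E'
from h import *
np.set_printoptions(precision=1,suppress=True)
s=load('w_2');W=world(s,True);p=s['p'].astype(int)
R=cv2.Rodrigues(s['rvec'].ravel())[0];print('cam',-R.T@s['tvec'].ravel());print(R,s['fx'],s['cx'],s['cy'])
for v in range(225,320,8):
    print(v,[(u,tuple(p[v,u]),W[v,u].round(1).tolist()) for u in (264,)])
for v in (288,294,300,306):
    print(v,[f"{u}:{p[v,u].sum()}" for u in range(240,292,3)])
C=cv2.resize(s['p'][200:320,190:340][...,::-1],(750,600),interpolation=cv2.INTER_CUBIC);cv2.imwrite('pics/c3.png',C)
E
```

```text
cam [ 372.2 -167.5  403.4]
[[-0.   1.  -0. ]
 [ 1.   0.   0.3]
 [ 0.3  0.  -1. ]] 297.3186396354542 259.56053899587323 186.0183890363563
225 [(264, (np.int64(178), np.int64(57), np.int64(51)), [437.0, -162.6, 256.0])]
233 [(264, (np.int64(208), np.int64(70), np.int64(66)), [437.2, -162.7, 265.8])]
241 [(264, (np.int64(212), np.int64(70), np.int64(67)), [442.4, -162.5, 264.6])]
249 [(264, (np.int64(186), np.int64(59), np.int64(55)), [447.1, -162.2, 264.6])]
257 [(264, (np.int64(173), np.int64(52), np.int64(47)), [437.6, -163.0, 289.6])]
265 [(264, (np.int64(211), np.int64(67), np.int64(65)), [438.6, -163.0, 294.8])]
273 [(264, (np.int64(211), np.int64(69), np.int64(67)), [442.7, -162.8, 294.7])]
281 [(264, (np.int64(207), np.int64(82), np.int64(78)), [447.0, -162.6, 294.6])]
289 [(264, (np.int64(180), np.int64(176), np.int64(170)), [502.2, -159.0, 224.9])]
297 [(264, (np.int64(241), np.int64(236), np.int64(230)), [517.5, -158.1, 214.8])]
305 [(264, (np.int64(242), np.int64(237), np.int64(231)), [525.9, -157.6, 214.5])]
313 [(264, (np.int64(33), np.int64(33), np.int64(33)), [530.0, -157.5, 219.9])]
288 ['240:506', '243:497', '246:486', '249:458', '252:446', '255:458', '258:433', '261:439', '264:436', '267:419', '270:432', '273:473', '276:467', '279:461', '282:430', '285:438', '288:447', '291:446']
294 ['240:471', '243:478', '246:478', '249:345', '252:108', '255:357', '258:689', '261:693', '264:690', '267:673', '270:688', '273:105', '276:202', '279:485', '282:468', '285:457', '288:455', '291:463']
300 ['240:473', '243:478', '246:481', '249:255', '252:105', '255:421', '258:704', '261:710', '264:709', '267:693', '270:665', '273:90', '276:136', '279:473', '282:473', '285:475', '288:440', '291:438']
306 ['240:507', '243:495', '246:473', '249:188', '252:108', '255:520', '258:705', '261:710', '264:707', '267:698', '270:657', '273:92', '276:92', '279:463', '282:465', '285:472', '288:487', '291:456']
```

View pics/c3.png

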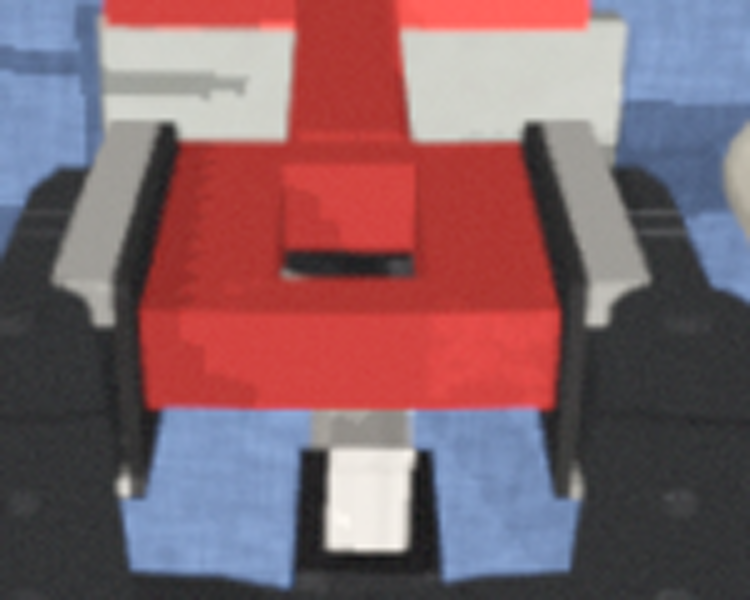

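The close crop shows the eye's slot, the hook tip, the bar, and the black occluder eye around the bar. I'll take sub-pixel edges and compute y values.

```bash
cat >> h.py <<'E'
def ray(s,u,v,z=None,x=None):
    a,b=(u-s['cx'])/s['fx'],(v-s['cy'])/s['fy'];r=np.hypot(a,b)+1e-9
    d=np.array([a/r*np.sin(r),b/r*np.sin(r),np.cos(r)]);R=cv2.Rodrigues(s['rvec'].ravel())[0];c=-R.T@s['tvec'].ravel();d=R.T@d
    k=(z-c[2])/d[2] if z is not None else (x-c[0])/d[0]
    return c+k*d
def edges(line,mid,thr):
    "subpixel crossing left and right of mid"
    o=[]
    for st in(-1,1):
        u=mid
        while (line[u]>thr)==(line[mid]>thr): u+=st
        o.append(u-st+st*(thr-line[u-st])/(line[u]-line[u-st]))
    return o
E
python3 - <<'E'
from h import *
np.set_printoptions(precision=2,suppress=True)
s=load('w_2');p=s['p'].astype(float);g=p[...,0]*1.0;sm=p.sum(2)
W=world(s,True)
for v in range(293,309,2):
    e=edges(sm[v],263,400);A,B=[ray(s,u,v,z=214.8) for u in e];print('bar',v,np.array(e),(A+B)/2,B[1]-A[1])
rb=p[...,0]-p[...,2]
for v in (284,285,286,287,288,289,290):
    e=edges(rb[v],263,-30);A,B=[ray(s,u,v,z=224.9) for u in e];print('tip',v,np.array(e),(A+B)/2,B[1]-A[1])
for v in range(264,281,4):
    e=edges(rb[v],263,60);A,B=[ray(s,u,v,z=294.8) for u in e];print('magtop',v,np.array(e),(A+B)/2,B[1]-A[1])
for v in (252,):
    e=edges(p[v,:,0],263,120);A,B=[ray(s,u,v,x=437.6) for u in e];print('slot',v,np.array(e),(A+B)/2,B[1]-A[1])
for v in(235,240,):
    print([int(x) for x in p[v,235:285,0]])
# frames of the sides of the eye (pad inner dark): mag width
for v in (300,304,308): print('occl',v,[int(x) for x in sm[v,240:290]])
E
```

```text
bar 293 [255.26 272.14] [ 513.46 -158.53  214.8 ] 13.094500298983434
bar 295 [255.03 271.61] [ 515.47 -158.72  214.8 ] 12.914619526836844
bar 297 [255.01 271.58] [ 517.48 -158.64  214.8 ] 12.960800751881607
bar 299 [255.01 271.52] [ 519.51 -158.56  214.8 ] 12.9673369091893
bar 301 [254.69 271.33] [ 521.58 -158.66  214.8 ] 13.130741545969585
bar 303 [254.59 271.29] [ 523.65 -158.61  214.8 ] 13.240771116342842
bar 305 [254.61 271.29] [ 525.75 -158.5   214.8 ] 13.28647832506985
bar 307 [254.6 271.2] [ 527.88 -158.43  214.8 ] 13.277517847182253
tip 284 [251.7  271.64] [ 497.72 -160.89  224.9 ] 14.37228856921206
tip 285 [251.68 271.78] [ 498.62 -160.81  224.9 ] 14.51675665395581
tip 286 [251.68 272.  ] [ 499.52 -160.68  224.9 ] 14.700469125188505
tip 287 [251.68 271.93] [ 500.43 -160.67  224.9 ] 14.6846478741611
tip 288 [251.5 272. ] [ 501.34 -160.66  224.9 ] 14.894318798917027
tip 289 [251.25 272.45] [ 502.26 -160.54  224.9 ] 15.435245643011115
tip 290 [250.06 275.14] [ 503.17 -159.95  224.9 ] 18.3083404414499
magtop 264 [217.29 301.87] [ 438.42 -164.87  294.8 ] 35.98038169170772
magtop 
[... 917 characters left out ...]
, 105, 99, 164, 421, 680, 704, 704, 704, 705, 710, 710, 711, 709, 699, 695, 693, 705, 710, 665, 503, 215, 90, 83, 87, 136, 312, 469, 473, 464, 463, 473, 486, 481, 475, 460, 440, 440, 439]
occl 304 [496, 491, 493, 485, 483, 477, 479, 466, 413, 222, 116, 109, 113, 98, 219, 522, 694, 731, 740, 739, 711, 710, 709, 707, 708, 699, 692, 698, 710, 710, 659, 485, 192, 92, 94, 86, 112, 211, 457, 467, 459, 462, 460, 454, 449, 452, 461, 464, 476, 484]
occl 308 [492, 496, 491, 487, 506, 506, 504, 476, 386, 171, 115, 105, 106, 98, 228, 512, 684, 702, 697, 697, 697, 710, 710, 708, 705, 695, 695, 698, 710, 707, 636, 428, 167, 107, 93, 91, 103, 185, 391, 471, 470, 462, 457, 466, 470, 472, 473, 476, 477, 471]
```

step_arm:
  offset:
    - [0,0.5,-2]
    - [1,0.5,-4]
    - [2.5,0.5,-5.85]
    - [4.2,0.5,-5.85]
    - [4.2,0.5,-5.85]
  spin: [0,0,0,0,0]
  fingers: [-0.4,-0.4,-0.4,-0.4,-0.4]

```text
t: 5.4
position: [487.2, -153.4, 200.7]
ee_rot: [-0.02, 1.0, 0.0, 0.0]
force: [0.3, 0.9, -0.1]
finger_gap: 35.6
grasp_force: 25.1
```

```bash
python3 - <<'E'
from h import *
np.set_printoptions(precision=2,suppress=True)
o=ctrl.get_obs();print(o['position'],o['force'])
s=shot('wrist','w3');p=s['p'].astype(float);W=world(s,True);sm=p.sum(2);rb=p[...,0]-p[...,2]
for v in range(250,325,3): print(v,p[v,263],W[v,263])
C=cv2.resize(s['p'][200:320,190:340][...,::-1],(750,600),interpolation=cv2.INTER_CUBIC);cv2.imwrite('pics/c4.png',C)
E
```

```text
[ 487.16 -153.44  200.73] [ 0.26  0.9  -0.06]
250 [194. 172. 167.] [ 590.5  -145.78   21.36]
253 [191. 187. 181.] [ 588.93 -145.97   31.81]
256 [178.  88.  81.] [ 481.31 -153.04  228.37]
259 [175.  55.  50.] [ 480.39 -153.13  232.61]
262 [186.  58.  54.] [ 480.99 -153.12  234.13]
265 [211.  70.  67.] [ 482.64 -153.04  233.89]
268 [210.  67.  64.] [ 484.58 -152.94  233.22]
271 [210.  68.  65.] [ 485.59 -152.91  234.07]
274 [210.  67.  65.] [ 486.69 -152.86  234.78]
277 [210.  67.  64.] [ 488.22 -152.79  234.84]
280 [210.  69.  66.] [ 490.28 -152.69  234.16]
283 [191. 187. 181.] [ 588.75 -146.67   94.94]
286 [191. 187. 181.] [ 589.28 -146.7    99.47]
289 [184. 180. 174.] [ 587.97 -146.83  106.42]
292 [37. 33. 35.] [ 530.19 -150.38  189.29]
295 [29. 31. 30.] [ 529.55 -150.45  193.35]
298 [28. 27. 32.] [ 529.08 -150.51  197.06]
301 [31. 28. 31.] [ 529.87 -150.49  199.08]
304 [32. 29. 33.] [ 530.22 -150.5   201.6 ]
307 [31. 28. 28.] [ 529.54 -150.57  205.32]
310 [31. 34. 32.] [ 529.36 -150.61  208.35]
313 [31. 30. 33.] [ 529.53 -150.63  210.88]
316 [30. 26. 29.] [ 530.03 -150.63  212.98]
319 [50. 51. 54.] [ 476.28 -153.78  275.81]
322 [44. 46. 46.] [ 475.33 -153.85  278.21]
```

View pics/c4.png

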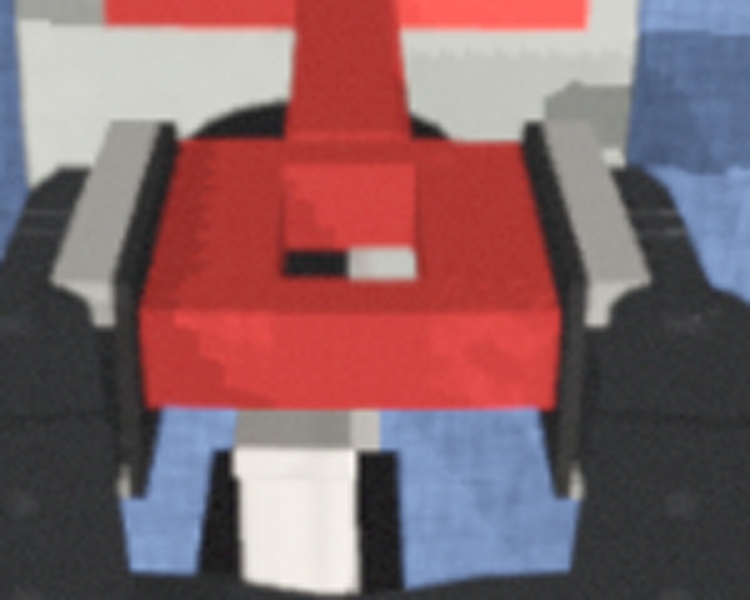

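The bar now shows left of the eye's middle (crop x 237–357, eye centre about 350), so the magnifier sits too far to +y. I'll let it settle and measure the rest.

step_arm:
  offset:
    - [0,0,0]
    - [0,0,0]
    - [0,0,0]
    - [0,0,0]
    - [0,0,0]
  spin: [0,0,0,0,0]
  fingers: [-0.4,-0.4,-0.4,-0.4,-0.4]

```text
t: 5.87
position: [485.2, -154.7, 201.9]
ee_rot: [-0.019, 1.0, -0.0, 0.0]
force: [0.2, -0.8, -1.0]
finger_gap: 35.6
grasp_force: 25.1
```

```bash
cat > m.py <<'E'
from h import *
import sys
np.set_printoptions(precision=2,suppress=True)
o=ctrl.get_obs();print(o['position'],o['ee_rot'],o['force'])
s=shot('wrist',sys.argv[1]);p=s['p'].astype(float);W=world(s,True);sm=p.sum(2);rb=p[...,0]-p[...,2];sat=p.max(2)-p.min(2)
M=(rb>60);zt=W[264:280,245:275,2];zt=np.median(zt[(M[264:280,245:275])]);print('top z',zt)
L=[]
for v in range(264,281,4):
    e=edges(rb[v],258,60);A,B=[ray(s,u,v,z=zt) for u in e];L.append((A+B)/2)
L=np.array(L);print('mag mid',L.mean(0),'w',B[1]-A[1],'dydx',np.polyfit(L[:,0],L[:,1],1)[0])
top=ray(s,260,281.8,z=zt);print('mag back edge',top)
L=[]
for v in range(293,320,2):
    r=(sm[v]>600)&(np.arange(512)>225)&(np.arange(512)<295)
    if r.sum()<6: continue
    mid=int(np.median(np.where(r)[0]))
    e=edges(sm[v],mid,400);A,B=[ray(s,u,v,z=215) for u in e];L.append([*((A+B)/2)[:2],B[1]-A[1]])
L=np.array(L);print(L);k=np.polyfit(L[:,0],L[:,1],1);print('bar slope deg',np.degrees(np.arctan(k[0])),'y at 500,515,530',np.polyval(k,[500,515,530]))
E
python3 m.py w4
```

```text
[ 485.17 -154.72  201.88] [-0.02  1.   -0.    0.  ] [ 0.15 -0.82 -1.03]
top z 235.84190829808247
mag mid [ 484.1  -155.58  235.84] w 35.99050986711049 dydx 0.0428194288536469
mag back edge [ 488.94 -155.21  235.84]
[[ 510.99 -159.04   13.16]
 [ 512.35 -159.01   13.16]
 [ 513.73 -158.9    12.68]
 [ 515.12 -158.74   12.4 ]
 [ 516.53 -158.69   12.45]
 [ 517.95 -158.65   12.45]
 [ 519.4  -158.62   12.36]
 [ 520.85 -158.47   12.6 ]
 [ 522.32 -158.41   12.69]
 [ 523.81 -158.37   12.73]
 [ 525.32 -158.33   12.78]
 [ 526.85 -158.29   12.82]
 [ 528.31 -157.01   10.41]]
bar slope deg 4.331032958703462 y at 500,515,530 [-159.98 -158.84 -157.71]
```

step_arm:
  offset:
    - [0,-0.15,0]
    - [0,-0.3,0]
    - [0,-0.45,0]
    - [0,-0.45,0]
    - [0,-0.45,0]
  spin: [0,0,0,0,0]
  fingers: [-0.4,-0.4,-0.4,-0.4,-0.4]

```text
t: 6.33
position: [485.3, -159.3, 201.5]
ee_rot: [-0.019, 1.0, 0.0, -0.0]
force: [0.2, -0.4, 0.1]
finger_gap: 35.6
grasp_force: 25.1
```

step_arm:
  offset:
    - [0,0,0]
    - [0,0,0]
    - [0,0,0]
    - [0,0,0]
    - [0,0,0]
  spin: [0,0,0,0,0]
  fingers: [-0.4,-0.4,-0.4,-0.4,-0.4]

```text
t: 6.75
position: [485.3, -159.1, 201.5]
ee_rot: [-0.02, 1.0, 0.0, -0.0]
force: [-0.4, -0.4, -0.3]
finger_gap: 35.6
grasp_force: 25.1
```

```bash
python3 m.py w5
```

```text
[ 485.35 -159.1   201.51] [-0.02  1.    0.   -0.  ] [-0.4  -0.39 -0.28]
top z 235.412084085576
mag mid [ 484.35 -159.99  235.41] w 36.012788375900925 dydx 0.04106049360844088
mag back edge [ 489.2  -159.62  235.41]
[[ 510.7  -158.68   13.32]
 [ 512.06 -158.63   13.35]
 [ 513.44 -158.62   13.21]
 [ 514.84 -158.79   12.64]
 [ 516.24 -158.72   12.67]
 [ 517.66 -158.67   12.7 ]
 [ 519.1  -158.61   12.71]
 [ 520.55 -158.54   12.4 ]
 [ 522.01 -158.49   12.44]
 [ 523.5  -158.47   12.53]
 [ 525.   -158.42   12.57]
 [ 526.52 -158.42   12.6 ]
 [ 528.06 -158.36   12.28]]
bar slope deg 1.1800011833975248 y at 500,515,530 [-158.97 -158.66 -158.35]
```

step_arm:
  offset:
    - [0.3,0.01,0]
    - [0.6,0.02,0]
    - [0.9,0.03,0]
    - [1.1,0.04,0]
    - [1.1,0.04,0]
  spin: [0,0,0,0,0]
  fingers: [-0.4,-0.4,-0.4,-0.4,-0.4]

```text
t: 7.22
position: [496.9, -158.8, 201.5]
ee_rot: [-0.02, 1.0, -0.0, 0.0]
force: [0.8, -0.6, 0.0]
finger_gap: 35.4
grasp_force: 25.1
```

step_arm:
  offset:
    - [0.1,0,0]
    - [0.2,0.01,0]
    - [0.3,0.01,0]
    - [0.4,0.015,0]
    - [0.4,0.015,0]
  spin: [0,0,0,0,0]
  fingers: [-0.4,-0.4,-0.4,-0.4,-0.4]

```text
t: 7.63
position: [500.5, -158.6, 201.5]
ee_rot: [-0.02, 1.0, -0.0, 0.0]
force: [0.1, -0.2, -0.6]
finger_gap: 35.5
grasp_force: 25.1
```

```bash
python3 m.py w6; python3 - <<'E'
from h import *
s=load('w6');C=cv2.resize(s['p'][200:320,190:340][...,::-1],(750,600),interpolation=cv2.INTER_CUBIC);cv2.imwrite('pics/c6.png',C)
E
```

```text
[ 500.53 -158.62  201.54] [-0.02  1.   -0.    0.  ] [ 0.12 -0.18 -0.6 ]
top z 235.4751545548014
mag mid [ 499.47 -159.5   235.48] w 35.997558972523706 dydx 0.041089860705074685
mag back edge [ 504.32 -159.13  235.48]
[[ 525.88 -158.41   12.72]
 [ 527.24 -158.41   12.73]
 [ 528.62 -158.36   12.8 ]
 [ 530.01 -158.44   12.29]]
bar slope deg -0.21396247494767898 y at 500,515,530 [-158.3  -158.36 -158.41]
```

View pics/c6.png

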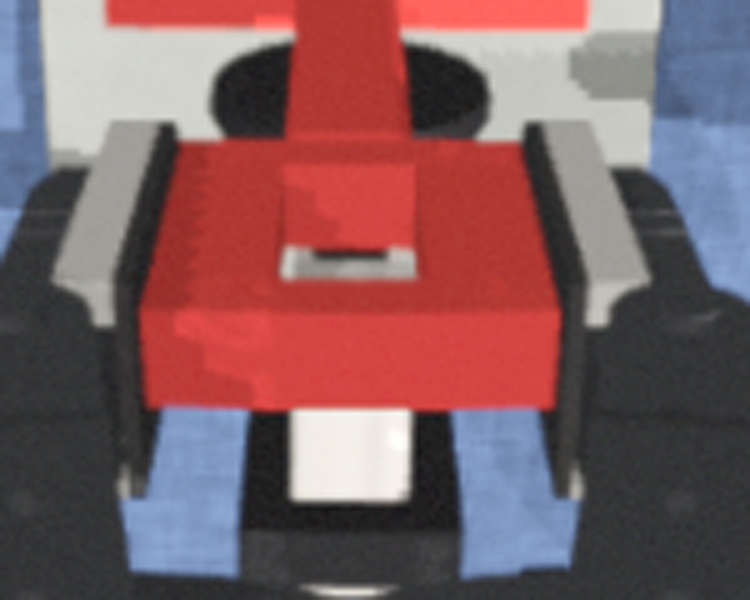

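The bar (crop x 289–411) is centred in the eye (crop x 145–558), so I'm easing over the tip.

step_arm:
  offset:
    - [0.1,0.005,0]
    - [0.2,0.01,0]
    - [0.3,0.01,0]
    - [0.4,0.015,0]
    - [0.5,0.02,0]
  spin: [0,0,0,0,0]
  fingers: [-0.4,-0.4,-0.4,-0.4,-0.4]

```text
t: 8.1
position: [505.5, -158.4, 201.5]
ee_rot: [-0.02, 1.0, -0.0, 0.0]
force: [-0.1, -0.1, -0.7]
finger_gap: 35.7
grasp_force: 25.1
```

step_arm:
  offset:
    - [0.15,0.005,0]
    - [0.3,0.01,0]
    - [0.45,0.02,0]
    - [0.6,0.02,0]
    - [0.6,0.02,0]
  spin: [0,0,0,0,0]
  fingers: [-0.4,-0.4,-0.4,-0.4,-0.4]

```text
t: 8.52
position: [511.7, -158.2, 201.5]
ee_rot: [-0.02, 1.0, -0.0, 0.0]
force: [0.5, 0.1, -0.7]
finger_gap: 35.3
grasp_force: 25.1
```

step_arm:
  offset:
    - [0.15,0.005,0]
    - [0.3,0.01,0]
    - [0.45,0.02,0]
    - [0.6,0.025,0]
    - [0.6,0.025,0]
  spin: [0,0,0,0,0]
  fingers: [-0.4,-0.4,-0.4,-0.4,-0.4]

```text
t: 8.93
position: [517.6, -158.0, 201.5]
ee_rot: [-0.02, 1.0, -0.0, 0.0]
force: [-1.2, -0.2, -0.7]
finger_gap: 35.4
grasp_force: 25.1
```

```bash
python3 m.py w7
```

```text
[ 517.62 -157.97  201.48] [-0.02  1.   -0.    0.  ] [-1.18 -0.23 -0.7 ]
top z 235.44376231921547
mag mid [ 516.61 -158.84  235.44] w 35.98477046492815 dydx 0.043036044009880786
mag back edge [ 521.46 -158.47  235.44]
[[ 543.   -157.92   12.65]
 [ 546.73 -141.25    7.17]
 [ 548.13 -141.13    7.03]
 [ 558.92 -157.01   23.95]
 [ 560.35 -157.16   12.88]]
bar slope deg -26.616553972561043 y at 500,515,530 [-125.12 -132.64 -140.16]
```

step_arm:
  offset:
    - [0,0,-0.3]
    - [0,0,-0.6]
    - [0,0,-0.9]
    - [0,0,-1.2]
    - [0,0,-1.2]
  spin: [0,0,0,0,0]
  fingers: [-0.4,-0.4,-0.4,-0.4,-0.4]

```text
t: 9.4
position: [516.9, -157.7, 188.7]
ee_rot: [-0.02, 1.0, 0.0, -0.001]
force: [0.1, -1.0, -0.6]
finger_gap: 35.8
grasp_force: 25.1
```

step_arm:
  offset:
    - [0,0,0]
    - [0,0,-0.05]
    - [0,0,-0.1]
    - [0,0,-0.15]
    - [0,0,-0.15]
  spin: [0,0,0,0,0]
  fingers: [-0.4,-0.4,-0.4,-0.4,-0.4]

```text
t: 9.82
position: [517.4, -157.9, 188.0]
ee_rot: [-0.02, 1.0, 0.0, 0.0]
force: [-0.1, -0.7, -1.0]
finger_gap: 35.6
grasp_force: 25.1
```

step_arm:
  offset:
    - [0.15,0.005,0]
    - [0.3,0.01,0]
    - [0.45,0.02,0]
    - [0.6,0.02,0]
    - [0.6,0.02,0]
  spin: [0,0,0,0,0]
  fingers: [-0.4,-0.4,-0.4,-0.4,-0.4]

```text
t: 10.23
position: [523.7, -157.8, 188.0]
ee_rot: [-0.02, 1.0, -0.0, 0.0]
force: [-0.4, -0.4, -0.7]
finger_gap: 35.6
grasp_force: 25.1
```

step_arm:
  offset:
    - [0.08,0,0]
    - [0.16,0.005,0]
    - [0.24,0.01,0]
    - [0.32,0.01,0]
    - [0.4,0.015,0]
  spin: [0,0,0,0,0]
  fingers: [-0.4,-0.4,-0.4,-0.4,-0.4]

```text
t: 10.65
position: [527.4, -157.6, 188.0]
ee_rot: [-0.02, 1.0, -0.0, -0.0]
force: [-0.1, 0.4, -0.2]
finger_gap: 35.0
grasp_force: 25.1
```

step_arm:
  offset:
    - [0.02,0,0]
    - [0.04,0,0]
    - [0.06,0,0]
    - [0.08,0.005,0]
    - [0.1,0.005,0]
  spin: [0,0,0,0,0]
  fingers: [-0.4,-0.4,-0.4,-0.4,-0.4]

```text
t: 11.07
position: [528.3, -157.5, 188.0]
ee_rot: [-0.02, 1.0, 0.0, -0.0]
force: [-0.1, 0.1, -0.6]
finger_gap: 35.5
grasp_force: 25.1
```

step_arm:
  offset:
    - [0.02,0,0]
    - [0.04,0,0]
    - [0.06,0,0]
    - [0.08,0.005,0]
    - [0.1,0.005,0]
  spin: [0,0,0,0,0]
  fingers: [-0.4,-0.4,-0.4,-0.4,-0.4]

```text
t: 11.48
position: [529.4, -157.5, 188.0]
ee_rot: [-0.02, 1.0, -0.0, -0.0]
force: [-0.1, -0.1, -0.7]
finger_gap: 35.6
grasp_force: 25.1
```

```bash
python3 - <<'E'
from h import *
np.set_printoptions(precision=1,suppress=True)
o=ctrl.get_obs();print(o['position'],o['force'])
s=shot('wrist','w8');W=world(s,True)
for v in range(268,322,2): print(v,s['p'][v,262],W[v,262], s['p'][v,252],W[v,252])
C=np.zeros((600,800,3),np.uint8);C[:,:400]=cv2.resize(s['p'][250:325,235:285][...,::-1],(400,600));b=shot('side','b8')['p'][...,::-1]
C[:,400:]=cv2.resize(b[210:330,280:360],(400,600));cv2.imwrite('pics/c8.png',C)
E
```

```text
[ 529.4 -157.5  188. ] [-0.1 -0.1 -0.7]
268 [207  66  63] [ 525.6 -157.5  222.5] [208  65  63] [ 526.4 -161.7  221.5]
270 [209  68  66] [ 527.4 -157.4  221.2] [209  67  65] [ 527.1 -161.7  222. ]
272 [209  67  62] [ 527.6 -157.4  222.6] [208  67  63] [ 528.5 -161.6  221.4]
274 [209  68  66] [ 529.  -157.3  222. ] [209  67  64] [ 529.2 -161.6  222. ]
276 [208  67  62] [ 530.8 -157.2  220.8] [209  69  65] [ 530.7 -161.6  221.3]
278 [209  67  63] [ 530.5 -157.3  222.9] [208  65  62] [ 531.3 -161.6  221.9]
280 [208  68  64] [ 532.6 -157.2  221.4] [208  68  65] [ 532.7 -161.5  221.5]
282 [109  48  51] [ 534.  -157.1  220.8] [102  47  47] [ 533.7 -161.5  221.6]
284 [39 39 39] [ 534.7 -157.1  221.4] [43 42 43] [ 534.7 -161.5  221.7]
286 [44 41 43] [ 536.6 -157.   220.3] [43 42 44] [ 536.5 -161.4  220.8]
288 [44 42 42] [ 537.3 -156.9  220.9] [42 38 42] [ 537.3 -161.4  221.2]
290 [39 37 38] [ 538.7 -156.9  220.6] [37 35 38] [ 538.1 -161.4  221.6]
292 [37 36 38] [ 539.3 -156.9  221.2] [40 38 41] [ 540.2 -161.3  220.3]
294 [36 41 54] [ 540.9 -156.8  220.7] [36 47 65] [ 540.9 -161.3  220.9]
296 
[... 303 characters left out ...]
3.1]
304 [ 84 146 231] [ 545.8 -156.6  222. ] [ 86 147 231] [ 544.9 -161.2  223.4]
306 [ 84 146 231] [ 546.6 -156.6  222.5] [ 86 147 232] [ 546.8 -161.1  222.5]
308 [ 85 146 231] [ 548.9 -156.4  221.2] [ 84 145 231] [ 548.4 -161.1  222. ]
310 [ 88 148 232] [ 549.7 -156.4  221.8] [ 83 145 231] [ 549.5 -161.1  222.2]
312 [ 85 147 231] [ 550.5 -156.4  222.2] [ 83 144 230] [ 550.4 -161.   222.6]
314 [115 157 231] [ 551.2 -156.4  222.9] [116 157 230] [ 552.  -161.   222.2]
316 [234 231 227] [ 558.3 -156.   216.2] [235 230 226] [ 559.7 -161.   214.9]
318 [232 227 221] [ 560.4 -155.9  215.4] [148 143 138] [ 518.9 -161.   262.3]
320 [57 59 59] [ 518.7 -158.1  263.3] [52 52 54] [ 519.4 -161.   262.7]
```

View pics/c8.png

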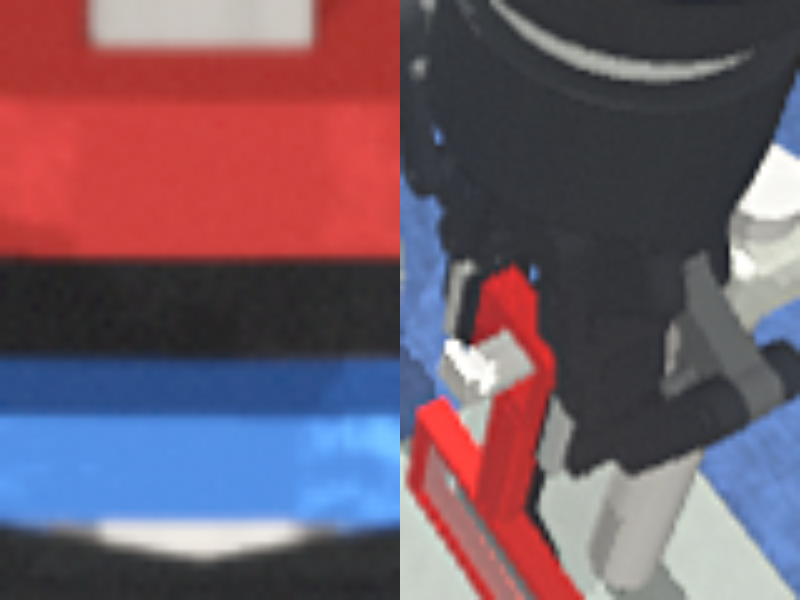

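The magnifier is on the hook and touching the black occluder, with about 3 mm left to the blue stop.

step_arm:
  offset:
    - [0.04,0,0]
    - [0.08,0,0]
    - [0.12,0.005,0]
    - [0.16,0.005,0]
    - [0.2,0.01,0]
  spin: [0,0,0,0,0]
  fingers: [-0.4,-0.4,-0.4,-0.4,-0.4]

```text
t: 12.0
position: [531.4, -157.4, 188.0]
ee_rot: [-0.02, 1.0, -0.0, 0.0]
force: [-0.1, 0.9, -0.8]
finger_gap: 35.7
grasp_force: 25.1
```

step_arm:
  offset:
    - [0.02,0,0]
    - [0.04,0,0]
    - [0.06,0,0]
    - [0.08,0.005,0]
    - [0.1,0.005,0]
  spin: [0,0,0,0,0]
  fingers: [-0.4,-0.4,-0.4,-0.4,-0.4]

```text
t: 12.42
position: [532.4, -157.3, 188.0]
ee_rot: [-0.02, 1.0, -0.0, -0.0]
force: [0.7, -0.4, -1.4]
finger_gap: 35.5
grasp_force: 25.1
```

step_arm:
  offset:
    - [0.01,0,0]
    - [0.02,0,0]
    - [0.03,0,0]
    - [0.04,0,0]
    - [0.05,0,0]
  spin: [0,0,0,0,0]
  fingers: [-0.4,-0.4,-0.4,-0.4,-0.4]

```text
t: 12.83
position: [532.7, -157.3, 188.0]
ee_rot: [-0.02, 1.0, 0.0, -0.0]
force: [-0.4, -0.2, 0.6]
finger_gap: 35.7
grasp_force: 25.1
```

step_arm:
  offset:
    - [0.01,0,0]
    - [0.02,0,0]
    - [0.03,0,0]
    - [0.04,0,0]
    - [0.05,0,0]
  spin: [0,0,0,0,0]
  fingers: [-0.4,-0.4,-0.4,-0.4,-0.4]

```text
t: 13.25
position: [532.8, -157.3, 188.0]
ee_rot: [-0.02, 1.0, -0.0, -0.001]
force: [-5.6, -0.3, 2.3]
finger_gap: 35.9
grasp_force: 25.4
```

Firm contact at −5.6 N. I'll ease off, lower onto the bar and release.

step_arm:
  offset:
    - [-0.03,0,0]
    - [-0.06,0,0]
    - [-0.06,0,-0.02]
    - [-0.06,0,-0.04]
    - [-0.06,0,-0.04]
  spin: [0,0,0,0,0]
  fingers: [-0.4,-0.4,-0.4,-0.4,-0.4]

```text
t: 13.67
position: [532.8, -157.3, 187.6]
ee_rot: [-0.02, 1.0, -0.0, 0.0]
force: [-3.2, -0.4, 0.4]
finger_gap: 35.6
grasp_force: 25.3
```

step_arm:
  offset:
    - [0,0,-0.01]
    - [0,0,-0.02]
    - [0,0,-0.03]
    - [0,0,-0.03]
    - [0,0,-0.03]
  spin: [0,0,0,0,0]
  fingers: [-0.4,-0.4,-0.4,-0.4,-0.4]

```text
t: 14.08
position: [532.8, -157.4, 187.3]
ee_rot: [-0.02, 1.0, -0.0, 0.0]
force: [-2.4, -0.7, 0.5]
finger_gap: 35.3
grasp_force: 25.3
```

step_arm:
  offset:
    - [-0.03,0,0]
    - [-0.03,0,-0.01]
    - [-0.03,0,-0.02]
    - [-0.03,0,-0.03]
    - [-0.03,0,-0.03]
  spin: [0,0,0,0,0]
  fingers: [-0.4,-0.4,-0.4,-0.4,-0.4]

```text
t: 14.5
position: [532.8, -157.4, 187.2]
ee_rot: [-0.02, 1.0, -0.0, 0.0]
force: [-0.7, 0.0, 2.1]
finger_gap: 35.5
grasp_force: 25.3
```

step_arm:
  offset:
    - [0,0,-0.01]
    - [0,0,-0.02]
    - [0,0,-0.03]
    - [0,0,-0.03]
    - [0,0,-0.03]
  spin: [0,0,0,0,0]
  fingers: [-0.4,-0.4,-0.4,-0.4,-0.4]

```text
t: 14.92
position: [532.8, -157.4, 187.2]
ee_rot: [-0.02, 1.0, -0.0, 0.0]
force: [-0.9, 0.5, 5.4]
finger_gap: 35.5
grasp_force: 25.8
```

step_arm:
  offset:
    - [0,0,0.03]
    - [0,0,0.03]
    - [0,0,0.03]
    - [0,0,0.03]
    - [0,0,0.03]
  spin: [0,0,0,0,0]
  fingers: [-0.4,-0.1,-0.05,0,0.1]

```text
t: 15.33
position: [532.4, -157.3, 186.8]
ee_rot: [-0.02, 1.0, 0.0, -0.0]
force: [0.2, 0.4, -0.6]
finger_gap: 47.1
grasp_force: 0.0
```

step_arm:
  offset:
    - [0,0,0]
    - [0,0,0]
    - [0,0,0]
    - [0,0,0]
    - [0,0,0]
  spin: [0,0,0,0,0]
  fingers: [0.2,0.3,0.4,0.4,0.4]

```text
t: 15.75
position: [532.4, -157.3, 187.0]
ee_rot: [-0.02, 1.0, -0.0, -0.0]
force: [0.1, -0.5, 0.4]
finger_gap: 59.6
grasp_force: 0.0
```

```bash
python3 - <<'E'
from h import *
np.set_printoptions(precision=1,suppress=True)
o=ctrl.get_obs();print(o['position'],o['force'],o['finger_gap'],o['grasp_force'])
s=shot('wrist','w9');W=world(s,True)
for v in range(250,318,3): print(v,s['p'][v,262],W[v,262])
E
```

```text
[ 532.4 -157.3  187. ] [ 0.1 -0.5  0.4] 59.63077832234716 0.0
250 [197 193 186] [ 523.2 -157.5  215.5]
253 [198 193 187] [ 525.2 -157.4  214.5]
256 [183 135 128] [ 526.6 -157.4  214.7]
259 [173  56  50] [ 526.5 -157.4  217.5]
262 [174  53  49] [ 527.  -157.4  219.2]
265 [207  68  64] [ 527.4 -157.4  221. ]
268 [206  66  62] [ 528.5 -157.3  221.7]
271 [206  65  62] [ 530.4 -157.2  221.2]
274 [207  66  64] [ 532.  -157.2  221.1]
277 [206  66  63] [ 533.2 -157.1  221.7]
280 [206  66  63] [ 535.3 -157.   220.9]
283 [81 43 46] [ 537.2 -156.9  220.5]
286 [43 43 44] [ 538.8 -156.9  220.6]
289 [45 44 45] [ 539.8 -156.8  221.5]
292 [45 45 45] [ 541.4 -156.8  221.5]
295 [43 42 44] [ 544.3 -156.6  220.1]
298 [ 58 104 177] [ 543.8 -156.7  223. ]
301 [ 62 112 189] [ 545.9 -156.6  222.5]
304 [ 63 112 187] [ 548.2 -156.5  221.8]
307 [ 83 143 228] [ 550.5 -156.4  221.2]
310 [ 97 149 229] [ 552.1 -156.3  221.6]
313 [234 230 224] [ 559.7 -155.9  214.8]
316 [235 230 224] [ 561.1 -155.9  215.5]
```

step_arm:
  offset:
    - [0,0,0.5]
    - [0,0,1.5]
    - [0,0,3]
    - [0,0,5]
    - [0,0,8]
  spin: [0,0,0,0,0]
  fingers: [0.4,0.4,0.4,0.4,0.4]

```text
t: 16.22
position: [531.5, -156.9, 267.1]
ee_rot: [-0.02, 1.0, 0.001, -0.001]
force: [1.2, 0.3, -0.1]
finger_gap: 59.5
grasp_force: 0.0
```

step_arm:
  offset:
    - [0,0,2]
    - [-2,0,4]
    - [-5,1,5]
    - [-8,3,5]
    - [-11,5,5]
  spin: [0,0,0,0,0]
  fingers: [0.4,0.4,0.4,0.4,0.4]

```text
t: 16.63
position: [421.7, -107.3, 318.4]
ee_rot: [-0.019, 1.0, -0.0, 0.001]
force: [-0.4, 0.5, -0.3]
finger_gap: 60.0
grasp_force: 0.0
```

step_arm:
  offset:
    - [0,0,0]
    - [0,0,0]
    - [0,0,0]
    - [0,0,0]
    - [0,0,0]
  spin: [0,0,0,0,0]
  fingers: [0.4,0.4,0.4,0.4,0.4]

```text
t: 17.05
position: [423.3, -107.9, 317.0]
ee_rot: [-0.019, 1.0, -0.0, 0.0]
force: [0.3, 0.3, -0.1]
finger_gap: 59.7
grasp_force: 0.0
```

```bash
python3 - <<'E'
from h import *
s=shot('side','b9');c=shot('scene','a9')
C=np.zeros((500,800,3),np.uint8);C[:,:400]=cv2.resize(s['p'][215:345,260:364][...,::-1],(400,500));C[:,400:]=cv2.resize(c['p'][110:210,180:260][...,::-1],(400,500))
cv2.imwrite('pics/c9.png',C)
E
```

```text
(no output)
```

View pics/c9.png

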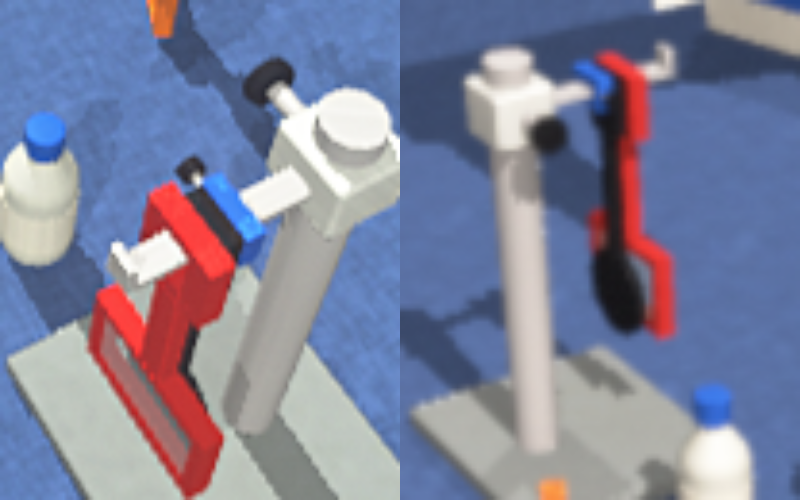

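The magnifier hangs upright, snug against the occluder at the blue stop, and the front of the hook is free. I'll let it settle and hand in.

step_arm:
  offset:
    - [0,0,0]
    - [0,0,0]
    - [0,0,0]
    - [0,0,0]
    - [0,0,0]
  spin: [0,0,0,0,0]
  fingers: [0.4,0.4,0.4,0.4,0.4]

```text
t: 17.57
position: [422.5, -107.3, 317.0]
ee_rot: [-0.02, 1.0, 0.0, -0.0]
force: [-0.4, -0.1, -0.5]
finger_gap: 59.6
grasp_force: 0.0
```

step_arm:
  offset:
    - [0,0,0]
    - [0,0,0]
    - [0,0,0]
    - [0,0,0]
    - [0,0,0]
  spin: [0,0,0,0,0]
  fingers: [0.4,0.4,0.4,0.4,0.4]

```text
t: 17.98
position: [422.5, -107.3, 317.0]
ee_rot: [-0.02, 1.0, -0.0, 0.0]
force: [-0.7, -0.4, 1.2]
finger_gap: 59.8
grasp_force: 0.0
```

```bash
python3 -c "
from station import ctrl
print(ctrl.finish_job())"
```

```text
the job is handed in; nothing more can be done
None
```

The red magnifier hangs on the hook, snug against the occluder at the blue stop, and I let go and handed the job in at about 18 s; the push onto the stop peaked at 5.6 N measured, and no verdict came back.

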